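# Slide the drilled plate out over the pedalboard's edge

## Task

Push the flat drilled aluminium plate across the plywood pedalboard until its end with the row of screw holes sticks out 30 mm past the board's far edge, square to that edge, so that screws can be put in from below. Only push it along with your fingers: never pick it up or tip it. Leave the other things where they are.

Things in the scene. Friction and masses are not known exactly. Their poses are not given: they have to be found in the camera images.
- board: Fixed bare plywood pedalboard standing on the white bench: flat top 280 mm (its x) by 420 mm (its y), top face 60 mm above the bench; the top is 18 mm thick on two cheeks and does not move when pushed. Origin: centre of its footprint at bench height. Its x axis is level and points square out over its far edge (away from the robot, turned up to about 0.45 rad), y lies along that edge, z up.
- edge (a point): Middle of the pedalboard's far top edge (140 mm along the board's x from its origin, at the height of the top face); axes as the board's.
- plate: Loose flat aluminium plate lying on the pedalboard, 120 mm (its x) by 100 mm (its y) by 6 mm thick, about 190 g. A row of four 7 mm dark screw holes across its y lies 15 mm from its +x end, the end nearer the board's far edge. Starts 40 to 100 mm short of that edge and turned up to 0.3 rad from square. Origin: centre of its underside; x points towards the end with the holes, z up. It slides with ordinary friction and stays where it is left.
- plate_front (a point): Middle of the plate's +x end (the end with the row of holes), on its underside: 60 mm along the plate's x from its origin. Its distance past edge along the board's x is the overhang.
- slide_mid (a point): Centre, half-way up, of the loose chrome guitar slide: a tube 28 mm across and 65 mm tall standing upright near one side of the pedalboard. Bystander.
- pick_holder: Loose yellow plastic pick holder with a steel spring clip and two picks sticking out of the top, 34 x 26 mm and 54 mm tall, standing near the other side of the pedalboard (which side varies). Origin: centre of its underside. Bystander.
- looper: Loose silver looper pedal, 120 x 72 mm and 60 mm tall with its footswitch, on the bench to the left of the pedalboard. Origin: centre of its underside. Bystander.
- spanner: Loose stainless spanner, 160 mm long, lying on the bench to the right of the pedalboard. Bystander.
There are look-alikes about, which are no part of the job. Several things have the shape of the plate; the one meant has the colours described above.

How it is judged:
At the end, for the whole second after the job is handed in: The plate lies flat and still on the pedalboard, its holed end 30 mm (22 to 38 mm, at its middle) past the far edge, square to the edge within 0.12 rad; the slide, pick holder, looper pedal and spanner are within 15 mm of where they began (x of plate_front in the frame of edge between 0.022 and 0.038 m and angle between the x axis of plate and the x axis of board, either way round below 0.12 rad and z of plate_front in the frame of edge between -0.004 and 0.004 m and z of plate in the frame of edge between -0.004 and 0.004 m and angle between plate's own z axis and vertical below 0.05 rad and linear speed of plate below 0.01 m/s and distance of each of slide_mid, pick_holder, looper, spanner from where it was at the start of the episode below 0.015 m); the robot touches nothing.
It fails at once if the plate is lifted off the board (z of plate_front in the frame of edge above 0.012 m or z of plate in the frame of edge above 0.008 m).
It fails at once if the plate is tipped (angle between plate's own z axis and vertical above 0.15 rad).
It fails at once if another thing (slide, pick holder, looper pedal or spanner) is moved (distance of any of slide_mid, pick_holder, looper, spanner from where it was at the start of the episode above 0.015 m).
It also fails if it takes over 42 s, if anything falls off the work surface, if the arm or the gripper's body presses on something with over 40 N, if the wrist force passes 120 N, or if a joint passes its speed limit or range.

## Robot

A 6-joint arm with a two-finger parallel gripper is mounted at the origin on the work surface. World frame = base frame: x ahead of the robot, y to its left, z up, the work surface at z = 0. Lengths are in m, angles in rad, forces in N, time in s.
With the tool pointing down it reaches from about 0.35 to 0.975 m from the base axis. Payload 7.1 kg.
Tool frame: the origin (TCP) lies on the centre line of the jaws, within the pads' length; the fingertips stand finger_overhang ahead of it and the grasp point (between the pads) lies 11 mm behind it (finger_overhang is the distance from the TCP to the fingertips, in m); z points along the fingers, y is the direction in which the jaws open and shut (so a half turn about z gives the same grasp; the last joint's range is limited). The gripper opens to 88 mm and grips with 3 to 60 N. Pads are 20 mm wide; open, the fingers measure 115 mm over their backs; the gripper's body (75 mm by 178 mm) begins 61 mm behind the grasp point.
Start: joints at [-1.359, 0.423, 1.63, -0, 1.089, -0.019], TCP at [0.143, -0.608, 0.231] pointing down, gripper open.
Joint ranges: [-3, 3], [-0.9, 2.11], [0.09, 2.58], [-1.31, 4.45], [0.11, 2.69], [-2.54, 2.54]. Speed limits (rad/s): [2.39, 2.39, 3.01, 3.14, 3.14, 3.14].

## Interface

Orientations are given as a unit quaternion [w, x, y, z].
In Python, from rig import observe, get_image, job_done, finger_overhang gives the robot as it stands. The module is installed in compiled form; this text tells all that it offers.
- The arm moves only by the tool play_rows, never from a script. Its argument "increments" is one flat list of numbers, 7 for each row, row after row: the shift along the world's x, y, z in m, then the turn, a rotation vector about the world's x, y, z in rad, then the opening, from -1 (shut) to 1 (fully open), so that 0 is half open. In form: [dx, dy, dz, rx, ry, rz, jaw, dx, dy, dz, rx, ry, rz, jaw, ...]. A call has 1 to 5 rows; each row is the pose to reach, as a shift and turn from the pose measured when the call began; what a row does not reach only later rows make up. A row lasts 1/12 s, in which the tool goes at most 41.7 mm and 7.16 degrees, less where a joint would pass 70% of its speed; a pose out of reach is approached as far as the arm can. A call with a gripper value outside its range is refused whole. The fingers move at their own pace and stop on an object; "force" is the grip in N (left out, the last holds). Time passes only in rows, so rows that repeat a pose let the fingers close. It gives the time, the measured TCP pose, the force and the opening at its end, in the units of the state.
- observe(): the state, without advancing time (a new reading comes with each control period).
- get_image(name): name is "scene" or "top" or "wrist"; returns a dict with "color" (480x640x3 uint8, blue, green, red), "fx", "fy", "cx", "cy" (pixels), "R" (3x3) and "t" (3): a world point X has camera coordinates R X + t. Camera axes: x right, y down, z forward; pixel columns grow to the right and rows downward; lengths in m; the calibration is good to about 2 mm. A picture is of the moment at which its call begins. There is no depth.
- job_done(): hands the job in, once; it reports no verdict.
The state is a dict: "clock": time; "joints": joint angles; "qvel": joint speeds; "joint_torque": joint torques, N m; "eef_pos": TCP position; "eef_rot": TCP orientation; "contact_force": force on the tool from outside, world axes, zero at the start; "wrist_torque": the same for the moment, N m; "opening": opening from 0.0 (shut) to 1.0 (fully open).
Only numpy, scipy, OpenCV 4.12 (cv2) and the standard library are available. Lean on these libraries where they do the work, as an engineer would, in place of code of your own. Each camera call takes 0.05 s, during which the arm holds its last target.

## Working session

There is one attempt and no reset: what is moved stays moved. The work goes in short steps, Python scripts to look and compute and a tool call to move; the robot and the scene stay as the last step left them, time stands still between calls to the robot, and variables do not carry over. Pictures are saved under pics/ and viewed, and the job is handed in when it is done.

Besides the shell and the picture viewer there is one more tool, called after "Call:" in YAML: its name, and indented under it one key for each argument. play_rows: Moves the arm, as the interface text tells. Its arguments: {"type":"object","properties":{"increments":{"type":"array","items":{"type":"number"}},"force":{"type":"number"}},"required":["increments"]}

```bash
mkdir -p pics; python3 - <<'E'
from rig import *
import cv2
print(finger_overhang); print(observe())
for n in ["scene","top","wrist"]:
    im=get_image(n); cv2.imwrite(f"pics/{n}0.png",im["color"]); print(n,im["fx"],im["cx"],im["cy"],im["R"],im["t"])
E
```

```text
0.008
{'clock': 0.0, 'joints': array([-1.35903116e+00,  4.23838370e-01,  1.63069661e+00, -1.81936696e-05,
        1.08855662e+00, -1.90170058e-02]), 'qvel': array([ 0.00121325, -0.00076455,  0.00201732, -0.00030466,  0.00079718,
       -0.00070504]), 'joint_torque': array([ 1.22879988e-03, -5.44619501e+01, -2.73667020e+01,  6.44335337e-02,
        2.27390905e-02, -1.04633505e-04]), 'eef_pos': array([ 0.14285874, -0.6079014 ,  0.22990062]), 'eef_rot': array([-7.45221582e-04,  9.93349067e-01,  1.15139349e-01, -8.01370410e-05]), 'contact_force': array([0.50766103, 0.49847759, 0.36533579]), 'wrist_torque': array([-0.0423733 , -0.02589197,  0.00332729]), 'opening': 1.0033863073562836}
scene 436.58448394317253 327.39795702815985 243.2683756419839 [[-0.82417488  0.56596234  0.02055228]
 [ 0.35494548  0.54448189 -0.75996919]
 [-0.44130429 -0.61905258 -0.64963407]] [ 0.46266296 -0.11996091  1.36506735]
top 529.7157818642106 324.97414629916557 240.51154711267793 [[-0.06168572 -0.99808082 -0.00543503]
 [-0.9750857   0.06142525 -0.21315444]
 [ 0.2130792  -0.00784896 -0.9770034 ]] [0.01402651 0.56773571 1.57598889]
wrist 389.91104713074725 323.00366172331536 240.77715518995413 [[ 0.22963498 -0.97327545 -0.00163649]
 [-0.92646943 -0.2191061   0.30601784]
 [-0.29819822 -0.06875624 -0.95202437]] [-0.62441117 -0.03827486  0.39371971]
```

View pics/top0.png

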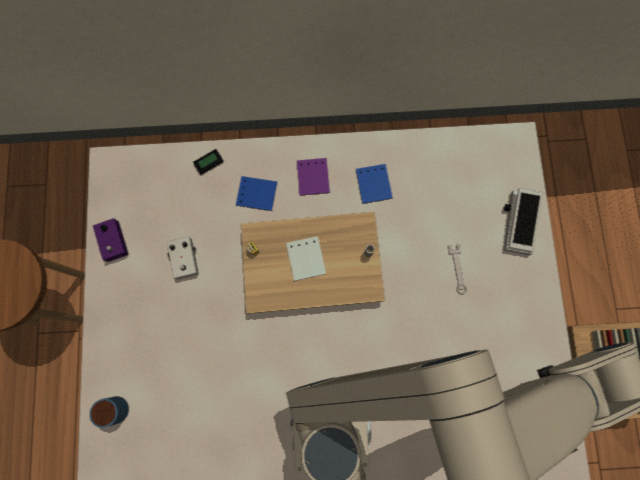

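View pics/scene0.png

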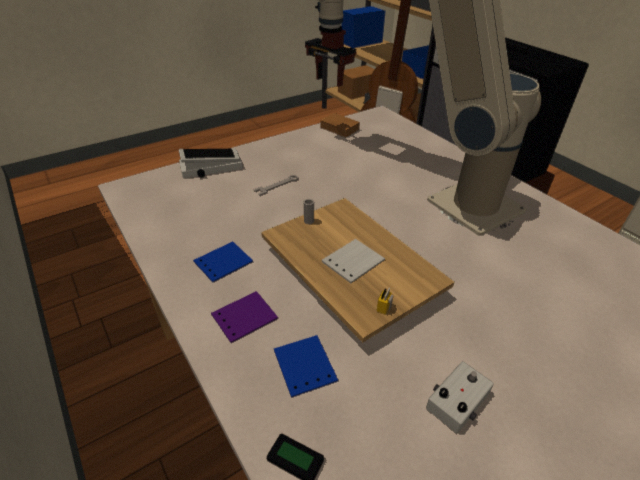

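The top view shows the silver plate at about (306,258), holes toward the far (upper) edge. The board's corners are near (241,223), (376,212), (383,301) and (246,313), with the pick holder at (253,249) and the slide at (369,251). The looper is at (182,258) and the spanner at (457,268). The blue and purple plates on the bench are look-alikes.

```bash
cat > h.py <<'E'
from rig import *
import cv2, numpy as np
def ray(im,p,z):
    d=np.linalg.inv(im["R"])@np.array([(p[0]-im["cx"])/im["fx"],(p[1]-im["cy"])/im["fy"],1.])
    c=-im["R"].T@im["t"]; return c+d*(z-c[2])/d[2]
def proj(im,X):
    q=im["R"]@np.array(X)+im["t"]; return im["fx"]*q[0]/q[2]+im["cx"],im["fy"]*q[1]/q[2]+im["cy"]
def comps(im,mask,amin=300):
    n,l,s,c=cv2.connectedComponentsWithStats(mask.astype(np.uint8)); return [(i,s[i],c[i],l==i) for i in range(1,n) if s[i][4]>=amin]
def quad(im,m,z):
    cs,_=cv2.findContours(m.astype(np.uint8),cv2.RETR_EXTERNAL,cv2.CHAIN_APPROX_NONE)
    c=max(cs,key=cv2.contourArea)[:,0,:]
    W=np.array([ray(im,p,z)[:2] for p in c],np.float32)
    return W,cv2.minAreaRect(W)
E
python3 - <<'E'
from h import *
for n in ["top","scene"]:
    im=get_image(n); hsv=cv2.cvtColor(im["color"],cv2.COLOR_BGR2HSV)
    p=[(253,249),(306,262),(300,230),(369,251),(182,258),(280,280)] if n=="top" else [(353,262),(320,250),(340,220),(150,200)]
    for q in p: print(n,q,hsv[q[1],q[0]])
    wood=(hsv[...,1]>80)&(hsv[...,0]<30)
    roi=np.zeros_like(wood)
    if n=="top": roi[205:320,235:390]=1
    else: roi[190:360,255:460]=1
    wood=cv2.morphologyEx((wood&roi).astype(np.uint8),cv2.MORPH_OPEN,np.ones((3,3)))
    h=cv2.convexHull(max(cv2.findContours(wood,0,1)[0],key=cv2.contourArea))
    a=cv2.approxPolyDP(h,4,True)[:,0]
    print(a.tolist()); 
    for q in a: print(ray(im,q,.06)[:2].round(4))
    pl=(hsv[...,1]<60)&(hsv[...,2]>100)&roi
    if n=="top":
        r2=np.zeros_like(roi); r2[230:290,275:340]=1
    else:
        r2=np.zeros_like(roi); r2[235:285,318:390]=1
    pl=pl&r2
    m=comps(im,pl); m=max(m,key=lambda t:t[1][4])[3]
    W,r=quad(im,m,.066); print("plate",r,cv2.boxPoints(r).round(4).tolist())
    big=cv2.resize(im["color"][200:330,225:405] if n=="top" else im["color"][190:360,255:460],None,fx=4,fy=4 if n=="top" else 3.5); 
    cv2.imwrite(f"pics/{n}crop.png",cv2.resize(big,(720,520)))
E
```

```text
top (253, 249) [ 26 128 151]
top (306, 262) [ 39  24 177]
top (300, 230) [ 17 110 157]
top (369, 251) [ 17  89 103]
top (182, 258) [ 21  35 170]
top (280, 280) [ 17 109 162]
[[374, 212], [383, 300], [246, 312], [241, 224]]
[ 0.6493 -0.1801]
[ 0.3734 -0.1848]
[0.3631 0.2292]
[0.6368 0.2366]
plate ((0.5158255100250244, 0.04136211425065994), (0.12076959758996964, 0.10083521902561188), 8.852081298828125) [[0.44839999079704285, 0.08190000057220459], [0.46389999985694885, -0.01769999973475933], [0.5831999778747559, 0.0007999999797903001], [0.5677000284194946, 0.10050000250339508]]
scene (353, 262) [ 20  39 150]
scene (320, 250) [ 17 147 132]
scene (340, 220) [ 16 145 132]
scene (150, 200) [ 14  57 156]
[[262, 231], [345, 198], [453, 285], [361, 341], [270, 246]]
[ 0.6493 -0.1786]
[ 0.3749 -0.1829]
[0.373  0.2388]
[0.6489 0.2459]
[ 0.6608 -0.114 ]
plate ((0.5193126797676086, 0.045653484761714935), (0.1193317323923111, 0.09950853139162064), 8.855142593383789) [[0.4526999890804291, 0.08560000360012054], [0.46799999475479126, -0.01269999984651804], [0.5859000086784363, 0.00570000009611249], [0.5705999732017517, 0.10400000214576721]]
```

View pics/topcrop.png

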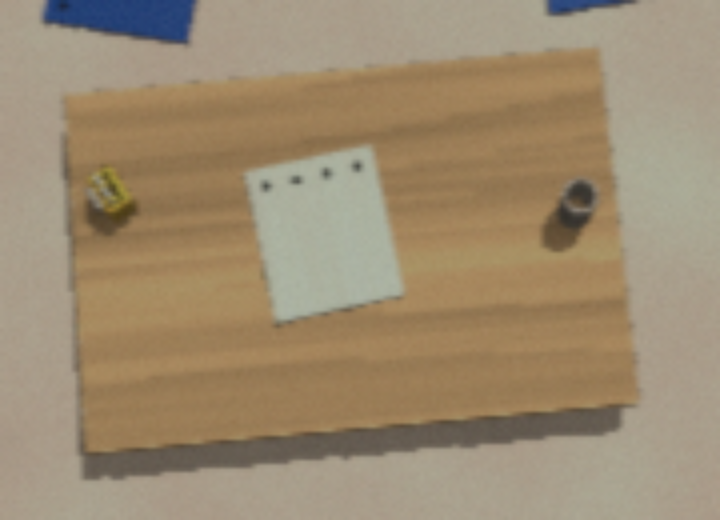

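```bash
cat >> h.py <<'E'
def edgefit(im,A,B,z,span=4,n=60,lo=.08,hi=.92):
    # subpixel edge samples along world line A-B, scanning perpendicular in image
    g=cv2.cvtColor(im["color"],cv2.COLOR_BGR2LAB).astype(np.float32)
    a=np.array(proj(im,[*A,z]));b=np.array(proj(im,[*B,z]));d=(b-a)/np.linalg.norm(b-a);nn=np.array([-d[1],d[0]])
    s=np.arange(-span,span+.01,.25);P=[]
    for t in np.linspace(lo,hi,n):
        q=a+(b-a)*t+s[:,None]*nn
        v=cv2.remap(g,q[:,0].astype(np.float32)[None],q[:,1].astype(np.float32)[None],cv2.INTER_LINEAR)[0]
        gr=np.linalg.norm(np.gradient(v,axis=0),axis=1)
        gr[gr<.5*gr.max()]=0
        k=gr.argmax(); w=gr*(abs(s-s[k])<1.6)
        P.append(a+(b-a)*t+nn*(w@s/w.sum()))
    W=np.array([ray(im,p,z)[:2] for p in P])
    for _ in range(3):
        vx,vy,x,y=cv2.fitLine(W.astype(np.float32),cv2.DIST_HUBER,0,.001,.001).ravel()
        r=abs((W-[x,y])@[-vy,vx]); W=W[r<max(.0015,2*np.median(r))]
    u=np.array([vx,vy]); 
    if u@(np.array(B)-A)<0:u=-u
    return np.array([x,y]),u,np.median(r),len(W)
E
python3 - <<'E'
from h import *
C=np.array([[.6493,-.1795],[.374,-.184],[.366,.234],[.640,.240]])
for n in ["top","scene"]:
    im=get_image(n)
    for i,j,nm in [(0,3,"far"),(1,2,"near"),(1,0,"right"),(2,3,"left")]:
        p,u,r,k=edgefit(im,C[i],C[j],.06,span=5); 
        print(n,nm,p.round(4),"ang",round(np.arctan2(u[1],u[0])-(np.pi/2 if i+j==3 and nm in("far","near") else 0),4),r.round(5),k)
    P=np.array([[.4484,.0819],[.4639,-.0177],[.5832,.0008],[.5677,.1005]])+([0,0] if n=="top" else [.0037,.0043])
    for i,j,nm in [(2,3,"front"),(1,0,"back"),(1,2,"right"),(0,3,"left")]:
        p,u,r,k=edgefit(im,P[i],P[j],.066,span=3); 
        print(n,nm,p.round(4),"ang",round(np.arctan2(u[1],u[0])-(np.pi/2 if nm in("front","back") else 0),4),r.round(5),k)
E
```

```text
top far [ 0.6471 -0.0137] ang 0.0291 0.0006 52
top near [0.3665 0.0251] ang 0.0279 0.00059 60
top right [ 0.5077 -0.1855] ang 0.028 0.00059 46
top left [0.4848 0.2376] ang 0.0307 0.00047 51
top front [0.5767 0.0458] ang 0.154 0.00018 56
top back [0.4582 0.0306] ang 0.1576 0.00044 58
top right [ 0.5208 -0.0087] ang 0.1574 0.00017 57
top left [0.5063 0.0898] ang 0.1595 0.0005 58
scene far [0.6451 0.1089] ang 0.0296 0.00021 57
scene near [0.3702 0.0011] ang 0.0335 0.00042 46
scene right [ 0.5227 -0.1814] ang 0.0309 0.00037 40
scene left [0.5044 0.2369] ang 0.0297 0.00022 58
scene front [0.5764 0.0546] ang 0.156 0.00029 60
scene back [0.4549 0.0569] ang 0.1432 0.00017 59
scene right [ 0.5207 -0.0063] ang 0.1614 0.00024 57
scene left [0.5294 0.0967] ang 0.1493 0.00042 57
```

Call:
play_rows:
  increments: [0.04,0.04,0,0,0,-0.1,0.3,0.07,0.07,0,0,0,-0.2018,0.3,0.1,0.1,0,0,0,-0.2018,0.3,0.13,0.13,0,0,0,-0.2018,0.3,0.15,0.16,0,0,0,-0.2018,0.3]

```text
clock: 0.77
eef_pos: [0.2874, -0.4564, 0.2307]
eef_rot: [0.0, 1.0, 0.014, 0.0]
contact_force: [1.2, -0.0, 0.4]
opening: 0.67
```

```bash
python3 - <<'E'
from h import *
o=observe(); q=o["eef_rot"]; print(o["clock"],o["eef_pos"],q,2*np.arctan2(q[2],q[1]),o["opening"],o["joints"])
im=get_image("top")
for p,z in [((369,251),.09),((253,249),.09)]: print(ray(im,p,z))
E
```

```text
0.7667 [ 0.28743715 -0.45641573  0.23065921] [2.31961312e-04 9.99898503e-01 1.42417128e-02 3.23220046e-04] 0.028484390716121705 0.6696231531468813 [-1.03102050e+00  2.97769392e-01  1.82006733e+00  3.82420809e-04
  1.02303034e+00  5.11092393e-01]
[ 0.52050878 -0.1518549   0.09      ]
[0.54868595 0.19793265 0.09      ]
```

Call:
play_rows:
  increments: [0.02,0.036,0,0,0,0,0.3,0.04,0.072,0,0,0,0,0.3,0.06,0.108,0,0,0,0,0.3,0.08,0.144,0,0,0,0,0.3,0.1,0.18,0,0,0,0,0.3]

```text
clock: 1.23
eef_pos: [0.388, -0.2737, 0.2304]
eef_rot: [-0.002, 1.0, 0.015, 0.001]
contact_force: [1.5, -1.5, -0.1]
opening: 0.654
```

Call:
play_rows:
  increments: [0.01,0.04,0,0,0,0,0.3,0.02,0.08,0,0,0,0,0.3,0.03,0.12,0,0,0,0,0.3,0.035,0.16,0,0,0,0,0.3,0.04,0.19,0,0,0,0,0.3]

```text
clock: 1.65
eef_pos: [0.4279, -0.0811, 0.2306]
eef_rot: [-0.002, 1.0, 0.016, 0.001]
contact_force: [0.4, -0.0, -0.9]
opening: 0.648
```

```bash
python3 - <<'E'
from h import *
o=observe(); q=o["eef_rot"]; print(o["clock"],o["eef_pos"],q,2*np.arctan2(q[2],q[1]),o["opening"],o["joints"])
E
```

```text
1.65 [ 0.42793935 -0.08110416  0.23060128] [-2.04549675e-03  9.99873369e-01  1.57570546e-02  8.81103757e-04] 0.031515491685911175 0.6482352609986034 [-0.21766575  0.14014661  2.03058848  0.00531878  0.97009602  1.31861047]
```

Call:
play_rows:
  increments: [-0.004,0.04,0,0,0,0,0.3,-0.008,0.08,0,0,0,0,0.3,-0.013,0.116,-0.02,0,0,0,0.3,-0.013,0.116,-0.055,0,0,0,0.3,-0.013,0.116,-0.09,0,0,0,0.3]

```text
clock: 2.07
eef_pos: [0.416, 0.0371, 0.1409]
eef_rot: [-0.002, 1.0, 0.018, 0.003]
contact_force: [0.1, -0.4, -1.4]
opening: 0.651
```

```bash
python3 - <<'E'
from h import *
o=observe(); q=o["eef_rot"]; print(o["clock"],o["eef_pos"],q,2*np.arctan2(q[2],q[1]),o["opening"],o["contact_force"])
cv2.imwrite("pics/w1.png",get_image("wrist")["color"]);cv2.imwrite("pics/s1.png",get_image("scene")["color"])
E
```

```text
2.0667 [0.41598892 0.03713528 0.14089059] [-0.00217397  0.99982682  0.01819046  0.00327394] 0.03638320266315201 0.6506394819787825 [ 0.14283216 -0.44888196 -1.44650359]
```

View pics/w1.png

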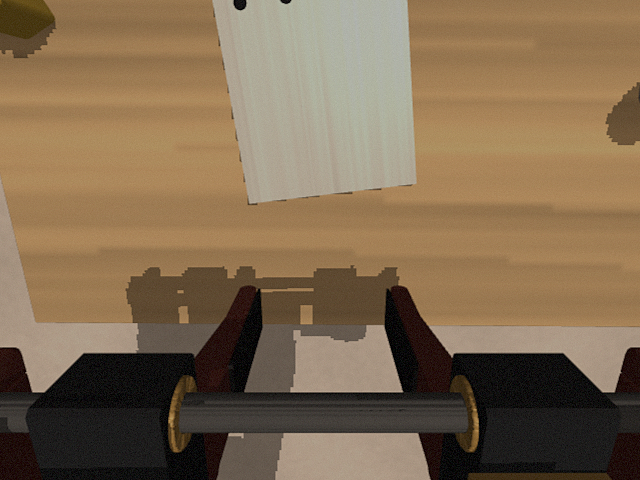

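View pics/s1.png

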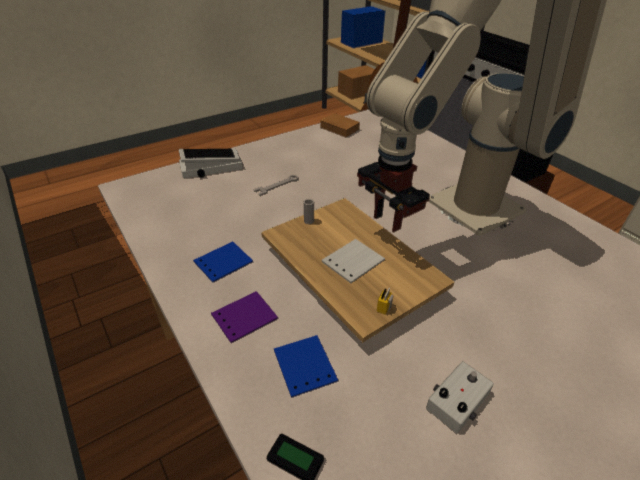

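The wrist view shows both fingertips, at about (250,290) and (395,290), short of the plate's rear edge, which runs from (250,205) to (414,184). Both fingers fall within the plate's width. Next I descend.

Call:
play_rows:
  increments: [-0.001,-0.001,-0.03,-0.004,0.006,-0.006,0.3,-0.001,-0.001,-0.06,-0.004,0.006,-0.006,0.3,-0.001,-0.001,-0.066,-0.004,0.006,-0.006,0.3,-0.001,-0.001,-0.07,-0.004,0.006,-0.006,0.3,-0.001,-0.001,-0.07,-0.004,0.006,-0.006,0.3]

```text
clock: 2.58
eef_pos: [0.4103, 0.034, 0.0687]
eef_rot: [0.0, 1.0, 0.013, -0.007]
contact_force: [-0.4, 0.6, -0.4]
opening: 0.651
```

```bash
python3 - <<'E'
from h import *
o=observe(); q=o["eef_rot"]; print(o["clock"],o["eef_pos"],q,2*np.arctan2(q[2],q[1]),o["opening"],o["contact_force"])
E
```

```text
2.5833 [0.41033324 0.03397831 0.06865446] [ 9.89326543e-05  9.99885191e-01  1.32172283e-02 -7.40939907e-03] 0.026435952223995147 0.6508667103150225 [-0.41622215  0.60576015 -0.43792638]
```

Call:
play_rows:
  increments: [0.005,0,0.0015,0,-0.007,0.002,0.3,0.005,0,0.0015,0,-0.007,0.002,0.3]

```text
clock: 2.75
eef_pos: [0.4179, 0.0337, 0.0724]
eef_rot: [0.0, 1.0, 0.014, -0.002]
contact_force: [0.8, 0.2, 1.1]
opening: 0.648
```

```bash
python3 - <<'E'
from h import *
o=observe(); q=o["eef_rot"]; print(o["clock"],o["eef_pos"],q,2*np.arctan2(q[2],q[1]),o["opening"],o["contact_force"])
E
```

```text
2.75 [0.41794077 0.03374377 0.07244295] [ 6.97328361e-05  9.99902330e-01  1.38950497e-02 -1.50106093e-03] 0.02779102518339483 0.6481603951973813 [0.84186986 0.19729185 1.13442147]
```

Call:
play_rows:
  increments: [0.008,0,-0.0015,0,0,0,0.3,0.016,0,-0.0015,0,0,0,0.3,0.022,0.001,-0.0015,0,0,0,0.3,0.027,0.001,-0.0015,0,0,0,0.3,0.032,0.001,-0.0015,0,0,0,0.3]

```text
clock: 3.17
eef_pos: [0.45, 0.0348, 0.0708]
eef_rot: [0.0, 1.0, 0.014, -0.002]
contact_force: [-1.9, 0.6, 2.0]
opening: 0.651
```

```bash
python3 - <<'E'
from h import *
o=observe(); q=o["eef_rot"]; print(o["clock"],o["eef_pos"],q,2*np.arctan2(q[2],q[1]),o["opening"],o["contact_force"])
cv2.imwrite("pics/w2.png",get_image("wrist")["color"])
E
```

```text
3.1667 [0.4499553  0.03478981 0.07082715] [ 7.08486261e-05  9.99900013e-01  1.39626016e-02 -2.23723629e-03] 0.027926180586922447 0.651077543142262 [-1.91678067  0.63200942  1.98423504]
```

View pics/w2.png

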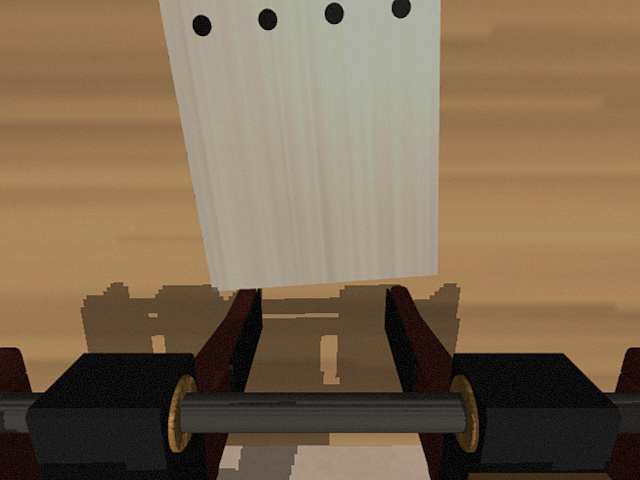

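The left fingertip, near (250,290), has reached the rear edge and the plate is turning square. It now runs from (215,290) to (438,275). I continue pushing.

Call:
play_rows:
  increments: [0.008,0,0,0,0,0,0.3,0.016,0.0005,0,0,0,0,0.3,0.024,0.0007,0,0,0,0,0.3,0.032,0.001,0,0,0,0,0.3,0.04,0.001,0,0,0,0,0.3]

```text
clock: 3.63
eef_pos: [0.4922, 0.0359, 0.0708]
eef_rot: [0.0, 1.0, 0.014, -0.001]
contact_force: [-1.2, -0.7, -1.1]
opening: 0.651
```

```bash
python3 - <<'E'
from h import *
o=observe(); q=o["eef_rot"]; print(o["clock"],o["eef_pos"],q,2*np.arctan2(q[2],q[1]),o["opening"],o["contact_force"])
cv2.imwrite("pics/w3.png",get_image("wrist")["color"])
E
```

```text
3.6333 [0.49221277 0.03588082 0.07079941] [ 4.87207973e-05  9.99901691e-01  1.39595208e-02 -1.31802073e-03] 0.027919972658402674 0.6508564660495254 [-1.17837538 -0.67022101 -1.11042304]
```

View pics/w3.png

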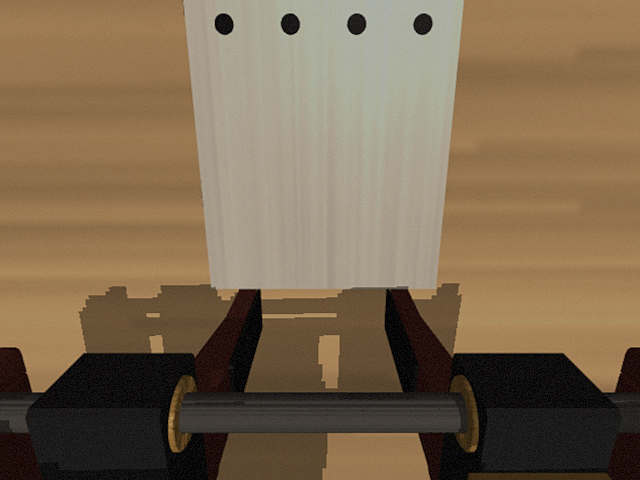

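The plate is square against both fingers, with its rear edge level at row 289 and the holes level at row 24. I push most of the remaining distance, then measure.

Call:
play_rows:
  increments: [0.009,0.0003,0,0,0,0,0.3,0.018,0.0005,0,0,0,0,0.3,0.026,0.0008,0,0,0,0,0.3,0.032,0.001,0,0,0,0,0.3,0.038,0.001,0,0,0,0,0.3]

```text
clock: 4.1
eef_pos: [0.5326, 0.0369, 0.0711]
eef_rot: [0.0, 1.0, 0.014, -0.0]
contact_force: [-2.8, 0.2, 3.3]
opening: 0.649
```

Call:
play_rows:
  increments: [0,0,0,0,0,0,0.3]

```text
clock: 4.18
eef_pos: [0.534, 0.0369, 0.0712]
eef_rot: [0.0, 1.0, 0.014, 0.0]
contact_force: [0.1, 0.2, -0.2]
opening: 0.652
```

```bash
cat > m.py <<'E'
from h import *
import sys
o=observe(); q=o["eef_rot"]; print(o["clock"],o["eef_pos"],2*np.arctan2(q[2],q[1]),o["contact_force"])
bx=np.array([np.cos(.0295),np.sin(.0295)]);by=np.array([-bx[1],bx[0]])
f0=np.array([float(sys.argv[1]),float(sys.argv[2])])
for n in ["top","scene"]:
    im=get_image(n); E0=np.array([.6454,.045]) if n=="top" else np.array([.6470,.045])
    cv2.imwrite(f"pics/{n}_{o['clock']:.2f}.png",im["color"])
    for nm,c in [("front",f0),("back",f0-.12*bx)]:
        p,u,r,k=edgefit(im,c-.05*by,c+.05*by,.066,span=4)
        print(n,nm,p.round(4),"ang rel",round(np.arctan2(u[1],u[0])-np.pi/2-.0295,4),"past edge mm",round(1000*(p-E0)@bx,1),r.round(5),k)
    for s in (-1,1):
        c=f0+s*.05*by; p,u,r,k=edgefit(im,c-.12*bx,c,.066,span=4); print(n,"side",s,p.round(4),"ang rel",round(np.arctan2(u[1],u[0])-.0295,4),k)
E
python3 m.py 0.663 0.041; cp pics/scene_*.png pics/s4.png
```

```text
4.1833 [0.53404202 0.03693437 0.07122601] 0.02787235329109022 [ 0.10607474  0.20753994 -0.20885874]
top front [0.6636 0.0459] ang rel 0.0145 past edge mm 18.2 0.00034 60
top back [0.5508 0.0337] ang rel 0.0487 past edge mm -94.9 0.00107 26
top side -1 [ 0.6053 -0.0191] ang rel -0.0089 40
top side 1 [0.6104 0.098 ] ang rel 0.0134 45
scene front [0.6628 0.0536] ang rel 0.0018 past edge mm 16.0 0.00551 60
scene back [0.5455 0.0356] ang rel -0.0044 past edge mm -101.8 0.00028 37
scene side -1 [ 0.6014 -0.0107] ang rel -0.0017 55
scene side 1 [0.6028 0.0896] ang rel -0.0026 56
```

View pics/s4.png

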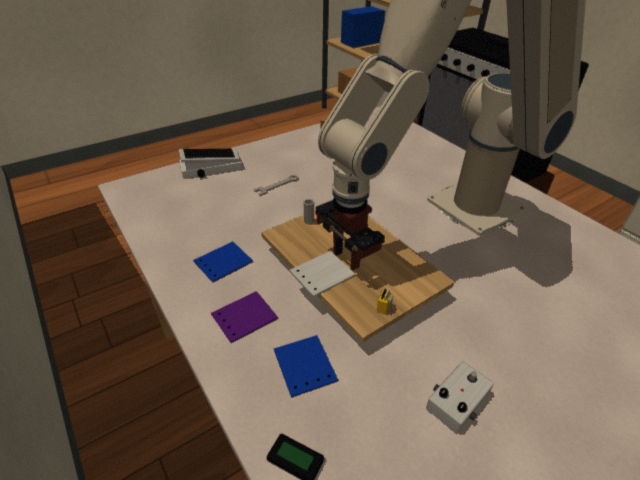

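The scene view shows the plate's front just over the far edge at about (305,278), with the slide and pick holder untouched. Both cameras put the overhang at about 18 mm, so I push another 12 mm.

Call:
play_rows:
  increments: [0.004,0.0001,0,0,0,0,0.3,0.008,0.0002,0,0,0,0,0.3,0.0105,0.0003,0,0,0,0,0.3,0.012,0.0003,0,0,0,0,0.3,0.012,0.0003,0,0,0,0,0.3]

```text
clock: 4.7
eef_pos: [0.5457, 0.0372, 0.0712]
eef_rot: [0.0, 1.0, 0.014, 0.0]
contact_force: [-0.4, -0.5, 0.1]
opening: 0.651
```

Call:
play_rows:
  increments: [-0.01,0,0,0,0,0,0.3,-0.025,0,0.005,0,0,0,0.3,-0.05,-0.002,0.035,0,0,0,0.3,-0.085,-0.003,0.055,0,0,0,0.3,-0.12,-0.004,0.075,0,0,0,0.3]

```text
clock: 5.12
eef_pos: [0.4241, 0.0332, 0.1466]
eef_rot: [0.0, 1.0, 0.014, 0.0]
contact_force: [-0.7, 0.4, 1.2]
opening: 0.645
```

```bash
python3 m.py 0.676 0.041; ls -t pics|head -2
```

```text
5.1167 [0.42405584 0.03315137 0.14663242] 0.027719614321967203 [-0.73053846  0.37234035  1.18076079]
top front [0.6655 0.0358] ang rel -0.0004 past edge mm 19.8 0.00035 34
top back [0.5573 0.039 ] ang rel -0.0031 past edge mm -88.2 0.00034 55
top side -1 [ 0.6082 -0.0133] ang rel 0.0046 52
top side 1 [0.5973 0.0865] ang rel -0.0147 50
scene front [0.6775 0.0531] ang rel -0.0084 past edge mm 30.8 0.00019 36
scene back [0.5575 0.0331] ang rel -0.0041 past edge mm -89.8 0.00021 60
scene side -1 [ 0.6137 -0.0104] ang rel 0.0029 54
scene side 1 [0.6093 0.09  ] ang rel -0.0076 56
scene_5.12.png
top_5.12.png
```

```bash
python3 - <<'E'
from h import *
a=cv2.imread("pics/top_5.12.png")[160:320,150:480]; b=cv2.imread("pics/scene_5.12.png")[150:360,200:500]
cv2.imwrite("pics/c5.png",np.vstack([cv2.resize(a,(580,290)),cv2.resize(b,(580,300))]))
im=get_image("top")
for h0 in (.676,.677):
  p,u,r,k=edgefit(im,(h0+.0015,-.009),(h0-.0015,.091),.066,span=2.2); print(p,u,k, ((p-[.6454,.045])@[.9996,.0295]))
# bystander drift vs start pictures
for n in("top","scene"):
  x=cv2.imread(f"pics/{n}0.png",0).astype(np.float32);y=cv2.imread(f"pics/{n}_5.12.png",0).astype(np.float32)
  for nm,P in dict(slide=(.5205,-.152,.09),holder=(.549,.198,.09)).items():
    q=im if n=="top" else get_image("scene"); c,r_=map(int,proj(q,P)); s=np.s_[r_-14:r_+14,c-14:c+14]
    print(n,nm,cv2.phaseCorrelate(x[s],y[s]))
  for nm,(c,r_) in (dict(looper=(182,258),spanner=(457,268)) if n=="top" else dict(looper=(460,395),spanner=(276,185))).items():
    s=np.s_[r_-35:r_+35,c-35:c+35]; print(n,nm,cv2.phaseCorrelate(x[s],y[s]))
E
```

```text
[0.67648864 0.04716032] [-0.0285616  0.999592 ] 60 0.031139931798655415
[0.6766793  0.04100549] [-0.02994026  0.9995517 ] 60 0.031148963477764156
top slide ((-0.05543377177606956, -0.037376133793985744), 0.9728448804219564)
top holder ((0.021343049118209834, 0.03487660435692952), 0.9640836641523574)
top looper ((0.047949936734738685, -0.010758204658955606), 0.9313069779747798)
top spanner ((0.026878636751533236, 0.10086861613528697), 0.9306211688636262)
scene slide ((-0.07587774984769169, -0.014664010209539668), 0.9867716402477689)
scene holder ((0.00693550527485165, -0.006706719099112135), 0.9768133476045396)
scene looper ((0.0038316027003588715, -0.015192552611566157), 0.9811404432043617)
scene spanner ((-0.032876783695030554, 0.02985825644697826), 0.9653951120965275)
```

View pics/c5.png

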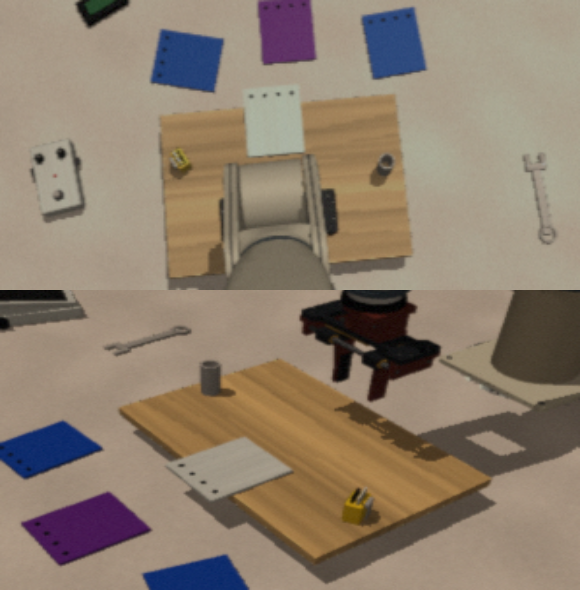

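The picture shows the plate flat and square with its holed end past the far edge. The fingers are clear and every bystander is still where it started. Overhang reads about 31 mm in both views, so I hand the job in.

```bash
python3 -c "
from rig import *
print(observe()['qvel']); print(job_done())"
```

```text
[-0.00048714  0.03575005 -0.02337365 -0.00168235  0.00380454  0.00088797]
the job is handed in; nothing more can be done
None
```

I pushed the plate along the board with the two half-open fingertips against its rear edge. That squared it up and left its holed end about 31 mm past the far edge. I then backed the arm off clear and handed the job in at about 5 s.

**Overhang:** the top camera reads 31.1 mm and the scene camera 30.8 mm. Judged from the rear edge instead, the figures are 31.8 mm and 30.2 mm. All are within the 22 to 38 mm allowed.

**Squareness:** the front and rear edge fits are within about 0.01 rad of the board's axis. One side-edge fit from the top view read -0.015 rad. All are well under the 0.12 rad limit.

**Plate and bystanders:** the plate looks flat in the picture. The slide, pick holder, looper and spanner show shifts of about 0.1 pixel or less, which is well under 1 mm.

**Checks that disagreed:** the first top-view fit of the front edge after the final push read 19.8 mm. I took it to have caught the row of holes instead of the edge. Refitted with a narrower search, it gave the 31.1 mm above.

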